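Slide the loaded crate home in its shelf bay and shut the gate

ROBOT

A 6-joint arm with a two-finger parallel gripper is mounted at the origin on the work surface. World frame = base frame: x ahead of the robot, y to its left, z up, the work surface at z = 0. Lengths are in m, angles in degrees, forces in N, time in s.
With the tool pointing down it reaches from about 0.375 to 0.925 m from the base axis. Payload 5.7 kg.
Tool frame: the origin (TCP) lies at the very end of the fingers, on their centre line; the grasp point (between the pads) lies 19 mm behind it; x points along the fingers, z is the direction in which the jaws open and shut, and the axes are right-handed (so a half turn about x gives the same grasp; the last joint's range is limited). The gripper opens to 88 mm and grips with 3 to 60 N. Pads are 20 mm wide; open, the fingers measure 115 mm over their backs; the gripper's body (75 mm by 178 mm) begins 61 mm behind the grasp point.
Start: joints at [-70.537, 20.558, 86.54, -0, 72.909, -6.595], TCP at [0.264, -0.539, 0.223] pointing down, gripper open.
Joint ranges: [-170.27, 170.27], [-57.76, 135], [12.27, 136.19], [-55.21, 235.2], [11.17, 155.16], [-170.74, 170.74]. Speed limits (degrees/s): [136.94, 136.94, 180, 180, 180, 180].

INTERFACE

Orientations are given as [roll, pitch, yaw] about the fixed x, y, z axes, in that order (R = Rz(yaw) Ry(pitch) Rx(roll)).
In Python, from bench import move_pose, move_l, move_j, move_gripper, hold, ik, get_state, capture, get_calibration, MotionError, close_job gives the robot as it stands. Calls block until the motion is done:
- move_pose(position, orientation): joint-space move of the TCP to a pose.
- move_l(position, ori=None, rate=0.15, force_limit=None): straight line of the TCP; ori=None keeps the orientation; rate is the mean speed in m/s. With force_limit (N) it stops when the force on the tool has changed by that much, and returns True; else False.
- move_j(angles): joint-space move.
- move_gripper(opening, grip_force=None): finger opening in m; grip_force is the grip in N (None keeps the last); returns when the fingers have stopped.
- hold(seconds).
- ik(position, orientation): joint angles nearest the present ones, or None.
- get_state(): the state.
- capture(name): name is "side" or "top"; returns (picture, depth): 420x560x3 uint8, red, green, blue; 420x560 float32, m along the optical axis (not along the pixel's ray), 0 where there is no reading.
- get_calibration(name): a dict with "fx", "fy", "cx", "cy" (pixels), "cam_to_world" (4x4, takes a point from camera to world coordinates). Camera axes: x right, y down, z forward; pixel columns grow to the right and rows downward; lengths in m; the calibration is good to about 2 mm. A picture is of the moment at which its call begins. get_calibration takes no time and is no camera call.
A pose or a line that the arm cannot do raises MotionError and nothing moves.
- close_job(): hands the job in, once; it reports no verdict.
The state is a dict: "time": time; "joint_pos": joint angles; "joint_vel": joint speeds; "joint_efforts": joint torques, N m; "eef_pos": TCP position; "tool_rot": TCP orientation; "force": force on the tool from outside, world axes, zero at the start; "ft_torque": the same for the moment, N m; "opening": finger opening in m.
Only numpy, scipy, OpenCV 4.12 (cv2) and the standard library are available. Lean on these libraries where they do the work, as an engineer would, in place of code of your own. Each camera call takes 0.05 s, during which the arm holds its last target. There are 200 camera calls.

TASK

Push the tall loaded crate through the open gate into its bay of the zinc-plated parts shelf until it stands square against the stop at the back. It is heavy and tips easily, so push low, on its dark grey base band only, and let it slide without tipping. Then push the low steel gate fully shut across the opening and leave the two green gears, the bearing and the feeler gauge set where they lie.

Things in the scene. Friction and masses are not known exactly. Their poses are not given: they have to be found in the camera images.
- shelf: Zinc-plated bench-top rack, fixed. Origin: on the bench, mid-opening of the crate bay, on the closed gate's line; x points into the bay, y left, z up. Bay: open above, floor is the bench; 47 mm high side guides with inner faces at y = +-109 mm, from x = 0 to 155; back stop face at x = 135, 50 mm high. Gate posts 7 mm behind the gate line at y = +-115 to 140, 85 mm high; rear posts 240. Small-parts board behind it.
- crate: Tall loaded crate, about 2.2 kg, loose on the bench before the opening: 110 deep (x) x 140 wide (y) x 213 mm high. Origin: centre of its underside; +x is the side that enters first, z up. The lowest 90 mm is the dark grey base band, the part to push. Friction 0.5 to 0.7: pushed below 70 mm height it slides (9 to 18 N), above 110 mm it tips. Home, its origin is at x = 80 mm in the shelf's frame.
- crate_top: Upper part of the crate, rigidly one with it: blue ribbed walls 90 to 170 mm above the crate's underside, and on them a black cast gearbox cover up to 213 mm. Origin: on the crate's centre line, 90 mm above its underside. Not to be pushed on.
- gate (a joint): Gate angle in rad: 0 = fully shut across the opening (stop), growing as it swings out of the bay; at 1.57 it stands straight out along the shelf's -x, beyond that it is folded back to the left (+y). Starts wide open, at 1.6 to 1.85. Slight hinge friction (0.12 N m); it stays where it is left.
- gate_hinge (a point): Point on the gate's vertical hinge axis, 40 mm above the bench, at the left gate post (shelf frame x = 0, y = +118 mm).
- gate_end (a point): Middle of the gate's free end, 40 mm above the bench, 238 mm from the hinge axis. The gate is a straight low steel panel framed by yellow bars, 9 mm thick, from 8 to 71 mm above the bench, running from the hinge to this point.
- gear_large: Green nylon spur gear, 64 mm across, 18 mm thick with a 5 mm hub on top, lying on the small-parts board 100 mm above the bench, behind the crate bay. Origin: centre of its underside. Leave alone.
- gear_small: Green nylon spur gear, 48 mm across, 18 mm thick with a 5 mm hub on top, lying on the small-parts board 100 mm above the bench, behind the crate bay. Origin: centre of its underside. Leave alone.
- bearing: Brass thrust bearing ring, 52 mm across, 16 mm high, lying on the bench on the right (-y) side of the crate. Origin: centre of its underside. Leave alone.
- gauge: Steel feeler gauge set in a red case, 105 (x) x 24 x 13 mm, lying on the bench on the right (-y) side of the crate. Origin: centre of its underside. Leave alone.
There are look-alikes about, which are no part of the job. Of the things that look like the crate, take the one that is farthest to the robot's right at the start.

How it is judged:
By the outcome, as a careful person would: the job done as asked, in the order asked, and still so for the second after the job is handed in, with the robot touching nothing.
It also fails if it takes over 69 s, if anything falls off the work surface, if the arm or the gripper's body presses on something with over 40 N, if the wrist force passes 120 N, or if a joint passes its speed limit or range.

## Working session

There is one attempt and no reset: what is moved stays moved. The work goes in short steps, each a Python script; the robot and the scene stay as the last script left them, time stands still between calls to the robot, and variables do not carry over. Pictures are saved under pics/ and viewed, about 8 in all and at most 12, crops included, and the job is handed in when it is done.

```bash
mkdir -p pics; ls
cat > h.py <<'E'
import numpy as np, cv2
from bench import *
def shot(n,f):
    im,d=capture(n); cv2.imwrite(f'pics/{f}.png',im[:,:,::-1]); np.save(f'pics/{f}_d.npy',d); return im,d
def cloud(n,d):
    c=get_calibration(n); v,u=np.mgrid[:d.shape[0],:d.shape[1]]
    P=np.stack([(u-c['cx'])/c['fx']*d,(v-c['cy'])/c['fy']*d,d],-1); T=np.array(c['cam_to_world'])
    W=P@T[:3,:3].T+T[:3,3]; W[d==0]=np.nan; return W
E
python3 - <<'E'
from h import *
for n in('side','top'):
    shot(n,n+'0'); c=get_calibration(n); print(n,c['fx'],np.round(c['cam_to_world'],3).tolist())
s=get_state(); print(s['time'],s['eef_pos'],s['tool_rot'])
E
```

```text
pics
side 460.4505136193009 [[-0.968, -0.239, 0.074, 0.441], [-0.25, 0.922, -0.295, 0.44], [0.002, -0.304, -0.953, 1.157], [0.0, 0.0, 0.0, 1.0]]
top 453.6996163265419 [[-0.006, -0.997, 0.083, 0.429], [-1.0, 0.007, 0.019, 0.106], [-0.019, -0.083, -0.996, 1.121], [0.0, 0.0, 0.0, 1.0]]
0.1 [ 0.26338346 -0.53841337  0.22187959] [172.72323976  89.90323288 108.78254538]
```

View pics/side0.png

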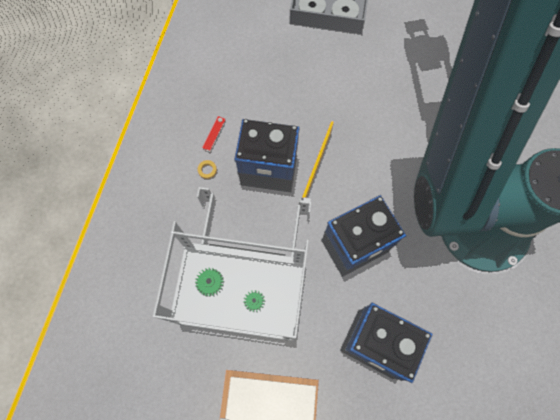

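View pics/top0.png

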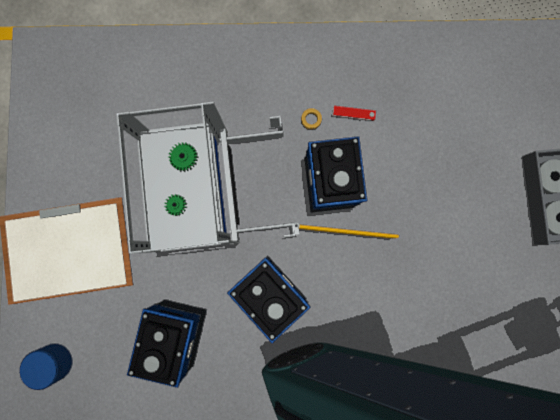

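The target is the crate at top (336,172), in front of the opening. It is the rightmost look-alike, since image right is world −y. The shelf opens towards −y. The gate hinge is at (295,230) and its free end at (397,237). The bearing is at (311,118) and the gauge at (354,113).

```bash
cat >> h.py <<'E'
def crate_pose(im,W):
    # top plate region by height, near the crate; returns centre, yaw of 'entering' axis (near +y)
    m=((W[...,2]>.150)&(W[...,2]<.235)&(W[...,1]<.11)&(W[...,1]>-.3)&(W[...,0]>.42)&(W[...,0]<.78)).astype(np.uint8)
    n,l,s,c=cv2.connectedComponentsWithStats(m)
    i=1+np.argmax(s[1:,4]); q=W[l==i]; z=np.nanmedian(q[:,2]); q=q[np.abs(q[:,2]-z)<.02][:,:2]
    r=cv2.minAreaRect(q.astype(np.float32)); b=cv2.boxPoints(r)
    return s[i],z,r,b
def gate_pts(im,W):
    h=cv2.cvtColor(im,cv2.COLOR_RGB2HSV); m=(h[...,0]>15)&(h[...,0]<32)&(h[...,1]>130)&(W[...,2]>.035)&(W[...,2]<.09)
    return W[m]
E
python3 - <<'E'
from h import *
for n in('top','side'):
    im=cv2.imread(f'pics/{n}0.png')[:,:,::-1]; d=np.load(f'pics/{n}0_d.npy'); W=cloud(n,d)
    print(n,crate_pose(im,W))
    g=gate_pts(im,W); g=g[(g[:,0]<.72)]; print('gate',len(g),g.min(0).round(3),g.max(0).round(3))
    l=cv2.fitLine(g[:,:2].astype(np.float32),cv2.DIST_HUBER,0,.01,.01).ravel(); print(l, g[g[:,1].argmin()],g[g[:,1].argmax()])
    h=cv2.cvtColor(im,cv2.COLOR_RGB2HSV)
    for nm,m in(('red',((h[...,0]<8)|(h[...,0]>172))&(h[...,1]>130)),('brass',(h[...,0]>12)&(h[...,0]<32)&(h[...,1]>90)&(W[...,0]>.7)&(W[...,0]<.9)&(W[...,1]<.1)&(W[...,1]>-.2)),('green',(h[...,0]>45)&(h[...,0]<80)&(h[...,1]>90)&(W[...,0]>.45))):
        k,l,s,c=cv2.connectedComponentsWithStats(m.astype(np.uint8))
        for i in range(1,k):
            if s[i,4]>60: q=W[l==i]; print(nm,s[i],np.nanmedian(q,0).round(3))
    # shelf: guide tops z ~.047, post tops .085
    for lo,hi in((.04,.055),(.08,.092)):
        m=(W[...,2]>lo)&(W[...,2]<hi)&(W[...,0]>.4)&(W[...,0]<.85)&(W[...,1]>-.15)&(W[...,1]<.2)&(h[...,1]<60)
        k,l,s,c=cv2.connectedComponentsWithStats(m.astype(np.uint8))
        for i in range(1,k):
            if s[i,4]>40:
                q=W[l==i]; print(lo,s[i],cv2.boxPoints(cv2.minAreaRect(q[:,:2].astype(np.float32))).round(3).tolist())
E
```

```text
top (array([ 308,  136,   60,   71, 3455], dtype=int32), np.float64(0.1967515637994235), ((0.5860608816146851, -0.014392919838428497), (0.13019859790802002, 0.10048796981573105), 6.03768253326416), array([[ 0.5160379 ,  0.02872505],
       [ 0.52660745, -0.07120551],
       [ 0.6560839 , -0.05751089],
       [ 0.6455143 ,  0.04241967]], dtype=float32))
gate 327 [ 0.447 -0.164  0.065] [0.477 0.064 0.076]
[ 0.10832927  0.99411505  0.46195045 -0.05072323] [ 0.45196354 -0.16367144  0.07026198] [0.47187998 0.06361933 0.06925526]
red [333 106  43  15 367] [ 0.759 -0.076  0.014]
brass [301 108  21  21 249] [0.745 0.029 0.016]
green [169 143  28  27 528] [0.629 0.324 0.119]
green [165 195  21  20 288] [0.521 0.34  0.119]
0.04 [241 129  43   9 121] [[0.6859999895095825, 0.19900000095367432], [0.7020000219345093, 0.09799999743700027], [0.7099999785423279, 0.10000000149011612], [0.6949999928474426, 0.20000000298023224]]
0.04 [241 223  53   8 132] [[0.4650000035762787, 0.20000000298023224], [0.4779999852180481, 0.07599999755620956], [0.48399999737739563, 0.07699999958276749], [0.4709999859333038
[... 1251 characters left out ...]
0000149011612], [0.7319999933242798, 0.10400000214576721], [0.722000002861023, 0.20200000703334808]]
0.04 [292 204  17  45 126] [[0.4569999873638153, 0.07800000160932541], [0.4830000102519989, 0.07599999755620956], [0.49300000071525574, 0.1899999976158142], [0.46700000762939453, 0.19200000166893005]]
0.08 [237 171  56  11 115] [[0.5109999775886536, 0.03500000014901161], [0.5130000114440918, 0.02199999988079071], [0.6510000228881836, 0.0430000014603138], [0.6489999890327454, 0.0560000017285347]]
0.08 [300 197  11  16  65] [[0.44999998807907104, 0.10100000351667404], [0.4569999873638153, 0.06400000303983688], [0.48100000619888306, 0.0689999982714653], [0.4749999940395355, 0.10499999672174454]]
```

```bash
cat >> h.py <<'E'
from scipy.spatial.transform import Rotation as R
YAW=np.radians(6.1); XS=np.array([-np.sin(YAW),np.cos(YAW),0]); YS=np.array([-np.cos(YAW),-np.sin(YAW),0]); O=np.array([.594,.072,0])
def S(x,y,z): return O+x*XS+y*YS+np.array([0,0,z])
def toS(p): d=np.asarray(p)[...,:2]-O[:2]; return np.stack([d@XS[:2],d@YS[:2]],-1)
def ori(tilt,s=1,psi=0):  # fingers along shelf x turned by psi about z, tilted down, jaws horizontal
    t,p=np.radians([tilt,psi]); h=np.cos(p)*XS+np.sin(p)*YS
    x=np.cos(t)*h-np.array([0,0,np.sin(t)]); z=s*np.cross([0,0,1],h); y=np.cross(z,x)
    return R.from_matrix(np.stack([x,y,z],1)).as_euler('xyz',degrees=True)
E
python3 - <<'E'
from h import *
print(toS([[.586,-.013],[.745,.03],[.76,-.075],[.452,-.164],[.475,.0625]]).round(3))
for s in(1,-1):
  for t in(30,40,50,60):
    for x,z in((-.2,.2),(-.2,.04),(-.1,.04),(.03,.04)):
        q=ik(S(x,.01,z),ori(t,s)); print(s,t,x,z,None if q is None else np.round(q,0))
E
```

```text
[[-0.084  0.017]
 [-0.058 -0.146]
 [-0.164 -0.149]
 [-0.22   0.166]
 [ 0.003  0.119]]
1 30 -0.2 0.2 [-40.  47.  70.  39. 110. 131.]
1 30 -0.2 0.04 [-40.  58.  71.  37. 100. 123.]
1 30 -0.1 0.04 [-35.  55.  81.  41.  92. 122.]
1 30 0.03 0.04 [-26.  52.  91.  47.  83. 121.]
1 40 -0.2 0.2 [-39.  42.  72.  34. 104. 132.]
1 40 -0.2 0.04 [-39.  52.  75.  33.  92. 124.]
1 40 -0.1 0.04 [-33.  49.  84.  37.  84. 125.]
1 40 0.03 0.04 [-23.  46.  93.  43.  76. 126.]
1 50 -0.2 0.2 [-36.  37.  75.  29.  97. 134.]
1 50 -0.2 0.04 [-36.  47.  79.  29.  84. 127.]
1 50 -0.1 0.04 [-30.  44.  88.  32.  77. 129.]
1 50 0.03 0.04 [-20.  41.  95.  39.  68. 132.]
1 60 -0.2 0.2 [-33.  32.  77.  23.  90. 137.]
1 60 -0.2 0.04 [-33.  43.  83.  24.  75. 131.]
1 60 -0.1 0.04 [-26.  40.  91.  27.  69. 134.]
1 60 0.03 0.04 [-15.  37.  97.  32.  62. 140.]
-1 30 -0.2 0.2 [-40.  47.  70.  39. 110. -49.]
-1 30 -0.2 0.04 [-40.  58.  71.  37. 100. -57.]
-1 30 -0.1 0.04 [-35.  55.  81.  41.  92. -58.]
-1 30 0.03 0.04 [-26.  52.  91.  47.  83. -59.]
-1 40 -0.2 0.2 [-39.  42.  72.  34. 104. -48.]
-1 40 -0.2 0.04 [-39.  52.  75.  33.  92. -56.]
-1 40 -0.1 0.04 [-33.  49.  84.  37.  84. -55.]
-1 40 0.03 0.04 [-23.  46.  93.  43.  76. -54.]
-1 50 -0.2 0.2 [-36.  37.  75.  29.  97. -46.]
-1 50 -0.2 0.04 [-36.  47.  79.  29.  84. -53.]
-1 50 -0.1 0.04 [-30.  44.  88.  32.  77. -51.]
-1 50 0.03 0.04 [-20.  41.  95.  39.  68. -48.]
-1 60 -0.2 0.2 [-33.  32.  77.  23.  90. -43.]
-1 60 -0.2 0.04 [-33.  43.  83.  24.  75. -49.]
-1 60 -0.1 0.04 [-26.  40.  91.  27.  69. -46.]
-1 60 0.03 0.04 [-15.  37.  97.  32.  62. -40.]
```

Run:
```python
from h import *
o=ori(40,-1)
move_pose(S(-.22,.01,.20),o); move_l(S(-.2,.01,.04),o,rate=.12)
print(get_state()['force'],get_state()['opening'])
h=move_l(S(-.12,.01,.04),o,rate=.04,force_limit=5); s=get_state(); print(h,toS(s['eef_pos']),s['force'])
for x in(-.08,-.04): 
    h=move_l(S(x,.01,.04),o,rate=.05,force_limit=30); s=get_state(); print(s['time'],h,toS(s['eef_pos']),s['force'])
    im,d=shot('top',f'p{int(-x*100)}'); r=crate_pose(im,cloud('top',d)); print(r[2],toS(r[2][0]))
shot('side','side1')
```

```text
[ 0.14684042 -0.63760107  0.39004187] 0.08782495721389771
True [-0.14604553  0.00984749] [ 0.41244851 -0.97438265  1.6128917 ]
6.2083 False [-0.0839314  0.0081655] [  3.0445852  -14.60370914   4.79014253]
((0.5811722874641418, 0.04734840244054794), (0.12993866205215454, 0.09997892379760742), 6.033614158630371) [-0.02314889  0.01537466]
7.2083 False [-0.04333048  0.00808866] [  3.1365732  -13.31230714   3.47289039]
((0.5781866312026978, 0.0750613883137703), (0.12894189357757568, 0.07736869156360626), 4.001942157745361) [0.00472445 0.01539852]
```

View pics/side1.png

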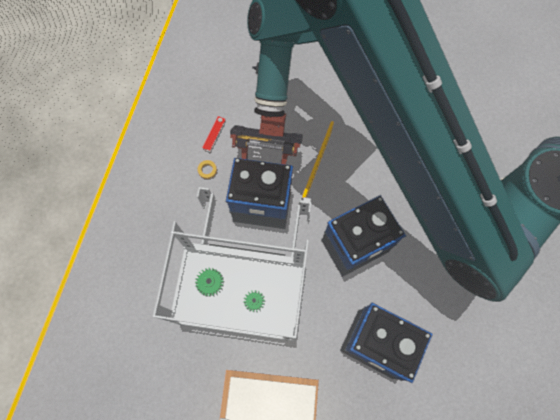

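The crate is sliding upright and square, with its front now entering between the posts in side (260,190). I'll carry on to the stop.

```bash
sed -i 's/W\[...,1\]<.11)&/W[...,1]<.205)\&/' h.py
python3 - <<'E'
from h import *
o=ori(40,-1)
for x,f,r in((.0,30,.05),(.035,14,.02)):
    h=move_l(S(x,.01,.04),o,rate=r,force_limit=f); s=get_state(); print(s['time'],h,toS(s['eef_pos']),s['force'])
for n in('top','side'):
    im,d=shot(n,n+'2'); r=crate_pose(im,cloud(n,d)); print(r[0],r[1],r[2],toS(r[2][0]))
E
```

```text
8.2583 False [-0.00317796  0.00797045] [  3.35677648 -13.09907093   4.45228629]
10.1583 False [0.03076187 0.00769453] [  1.58349565 -19.09704426   6.71411022]
[ 233  145   51   70 3088] 0.19877065136046462 ((0.5692927837371826, 0.16036194562911987), (0.12972785532474518, 0.0982237160205841), 5.906580448150635) [0.09048712 0.01517762]
[ 221  187   68   53 2522] 0.19925665865911946 ((0.5696711540222168, 0.1616727113723755), (0.1298716515302658, 0.09742177277803421), 5.674315929412842) [0.09175026 0.01466211]
```

View pics/side2.png

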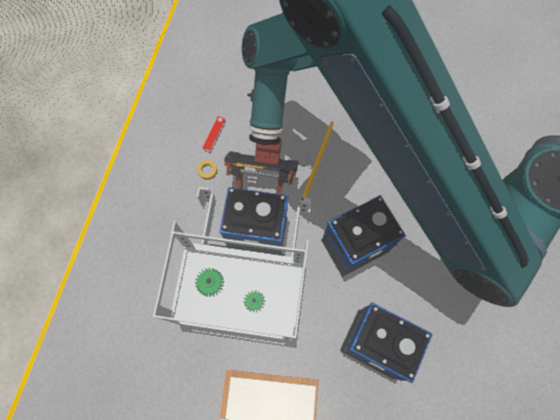

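Run:
```python
from h import *
o=ori(40,-1)
x=.035
while x<.06:
    x+=.002; h=move_l(S(x,.01,.04),o,rate=.015); s=get_state(); f=np.array(s['force'])@XS; print(round(s['time'],2),round(x,3),toS(s['eef_pos']).round(4),round(f,1))
    if f<-32: break
im,d=shot('top','top3'); r=crate_pose(im,cloud('top',d)); print(r[1],r[2],toS(r[2][0]))
```

```text
10.54 0.037 [0.0312 0.0072] -24.9
10.82 0.039 [0.0315 0.0071] -35.0
0.1988990161740184 ((0.5694081783294678, 0.16051599383354187), (0.12971211969852448, 0.09759921580553055), 5.900205612182617) [0.09062804 0.01504651]
```

The tool stopped advancing while the force rose to 35 N, so the crate is against the stop: yaw 5.9° against the shelf's 6.1°, height unchanged. Next I'll retreat and check the path for pushing the gate.

```bash
cat >> h.py <<'E'
H=np.array([.005,.118])
def G(phi,r,c,z): p=H+r*np.array([-np.sin(phi),-np.cos(phi)])+c*np.array([-np.cos(phi),np.sin(phi)]); return S(p[0],p[1],z)
E
python3 - <<'E'
from h import *
o=ori(40,-1)
move_l(S(-.1,.01,.04),o,rate=.1); move_l(S(-.14,.01,.25),o,rate=.15); move_gripper(0.0)
for n in('top','side'):
    im,d=shot(n,n+'4'); r=crate_pose(im,cloud(n,d)); print(r[0],r[1],r[2],toS(r[2][0]))
    g=gate_pts(im,cloud(n,d)); g=g[g[:,0]<.72]; l=cv2.fitLine(g[:,:2].astype(np.float32),cv2.DIST_HUBER,0,.01,.01).ravel(); print(l)
print(get_state()['time'],get_state()['opening'])
for t in(60,70):
  o=ori(t,-1); print(t)
  for a in((1.85,.155,.06,.22),(1.85,.155,.06,.03),(1.5,.155,.016,.03),(1.,.155,.016,.03),(.5,.155,.016,.03),(0,.155,.016,.03)):
    p=G(*a); q=ik(p,o); print(p.round(3),None if q is None else np.round(q,0))
E
```

```text
[ 233  144   51   71 3069] 0.1988963908099748 ((0.5693684816360474, 0.1607072353363037), (0.12946487963199615, 0.09799424558877945), 5.882212162017822) [0.09082242 0.01506566]
[ 0.10706186  0.9942524   0.46182966 -0.05214075]
[ 221  187   67   53 2512] 0.19918776391716891 ((0.5697293281555176, 0.16280804574489594), (0.12951838970184326, 0.09790349751710892), 6.400320053100586) [0.09287299 0.01448362]
[ 0.10648096  0.99431473  0.46271247 -0.04907509]
15.4333 0.0004041605712074898
60
[ 0.39  -0.078  0.22 ] [-41.  15. 104.  20.  85. -53.]
[ 0.39  -0.078  0.03 ] [-41.  33. 113.  23.  60. -63.]
[ 0.488 -0.091  0.03 ] [-36.  37. 101.  24.  66. -56.]
[ 0.561 -0.066  0.03 ] [-30.  40.  93.  26.  68. -50.]
[ 0.613 -0.01   0.03 ] [-23.  41.  89.  28.  68. -44.]
[0.632 0.065 0.03 ] [-17.  41.  89.  30.  66. -40.]
70
[ 0.39  -0.078  0.22 ] [-36.  10. 106.  15.  78. -47.]
[ 0.39  -0.078  0.03 ] [-36.  28. 116.  19.  51. -56.]
[ 0.488 -0.091  0.03 ] [-31.  33. 104.  19.  57. -49.]
[ 0.561 -0.066  0.03 ] [-25.  36.  96.  20.  60. -43.]
[ 0.613 -0.01   0.03 ] [-19.  38.  92.  21.  61. -37.]
[0.632 0.065 0.03 ] [-12.  38.  91.  22.  60. -31.]
```

View pics/top4.png

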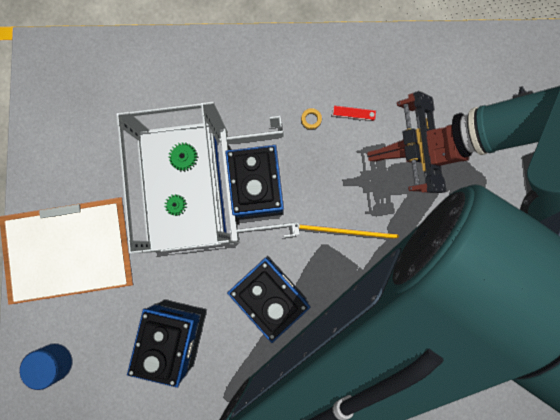

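Run:
```python
from h import *
o=ori(60,-1); r=.155; z=.03
move_l(S(-.14,.03,.25),o); move_l(G(1.85,r,.06,.22),o,rate=.25); move_l(G(1.85,r,.06,z),o,rate=.15)
print(get_state()['time'],get_state()['force'])
h=False
for phi in np.arange(1.7,.05,-.15):
    h=move_l(G(phi,r,.016,z),o,rate=.08,force_limit=8)
    if h: break
s=get_state(); print(s['time'],h,phi,toS(s['eef_pos']),s['force'])
shot('top','top5'); shot('side','side5')
```

```text
18.2667 [-0.16603462 -0.03545505 -0.42032916]
23.675 False 0.20000000000000084 [-0.04079747 -0.03078354] [0.24327653 0.34936443 0.83257565]
```

View pics/side5.png

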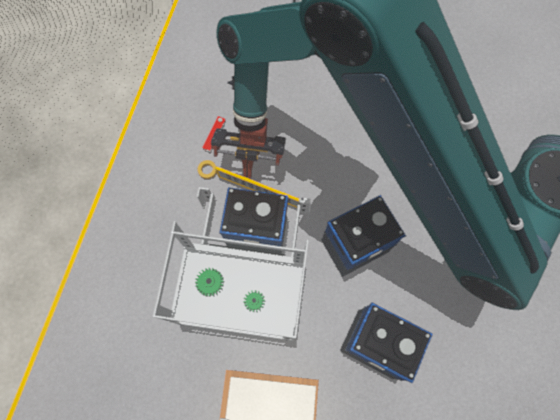

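The gate is nearly shut. Its end is passing the bearing at side (207,169), which hasn't moved, and the force is still low. Now I'll press it to its stop.

Run:
```python
from h import *
o=ori(60,-1); r=.155; z=.03
for phi in(.1,0,-.05,-.1,-.15,-.2):
    h=move_l(G(phi,r,.016,z),o,rate=.04,force_limit=10); s=get_state(); print(round(s['time'],2),h,phi,toS(s['eef_pos']).round(4),np.round(s['force'],1))
    if h or np.array(s['force'])@XS<-8: break
p=np.array(s['eef_pos'])
move_l(p-.08*XS,o,rate=.08); move_l(p-.12*XS+[0,0,.25],o,rate=.2)
for n in('top','side'):
    im,d=shot(n,n+'6'); W=cloud(n,d); r=crate_pose(im,W); print(r[0],r[1],r[2],toS(r[2][0]))
    g=gate_pts(im,W); g=g[(g[:,0]<.735)&(g[:,1]>-.02)]; l=cv2.fitLine(g[:,:2].astype(np.float32),cv2.DIST_HUBER,0,.01,.01).ravel(); print(len(g),l,'gate dir deg',np.degrees(np.arctan2(l[1],l[0])),toS(g).min(0),toS(g).max(0))
    h=cv2.cvtColor(im,cv2.COLOR_RGB2HSV)
    for nm,m in(('red',((h[...,0]<8)|(h[...,0]>172))&(h[...,1]>130)&(W[...,2]<.03)),('brass',(h[...,0]>12)&(h[...,0]<32)&(h[...,1]>90)&(W[...,0]>.7)&(W[...,0]<.9)&(W[...,1]<.1)&(W[...,1]>-.2)&(W[...,2]<.03))):
        k,l,q,c=cv2.connectedComponentsWithStats(m.astype(np.uint8))
        for i in range(1,k):
            if q[i,4]>60: print(nm,q[i],np.nanmedian(W[l==i],0).round(3))
```

```text
24.32 False 0.1 [-0.0261 -0.0346] [ 0.9  0.1 -0. ]
24.86 False 0 [-0.0106 -0.037 ] [-0.1  0.2 -0.3]
25.2 False -0.05 [-0.0029 -0.0376] [0.6 0.3 0.2]
25.43 True -0.1 [ 0.0012 -0.0382] [ 0.2 -3.6  1.5]
[ 233  144   51   71 3081] 0.19876233899168727 ((0.5697140693664551, 0.16089166700839996), (0.13000662624835968, 0.09866528958082199), 5.956377029418945) [0.09096908 0.01470243]
333 [0.9938233  0.11097445 0.59725785 0.08474947] gate dir deg 6.371491 [ 0.00801529 -0.11816379] [0.01710852 0.10953093]
red [333 106  43  13 337] [ 0.759 -0.073  0.014]
brass [301 108  21  21 248] [0.744 0.029 0.016]
[ 221  187   67   53 2514] 0.19912177680132287 ((0.5699682831764221, 0.16199623048305511), (0.12980788946151733, 0.09702616930007935), 6.151377201080322) [0.09204037 0.01433228]
88 [0.9939409  0.10991611 0.61506873 0.08853734] gate dir deg 6.310479 [ 0.00989467 -0.11880428] [0.01820238 0.10783292]
red [203 117  22  33 244] [ 0.76  -0.073  0.014]
brass [198 160  19  19 193] [0.745 0.032 0.016]
```

View pics/top6.png

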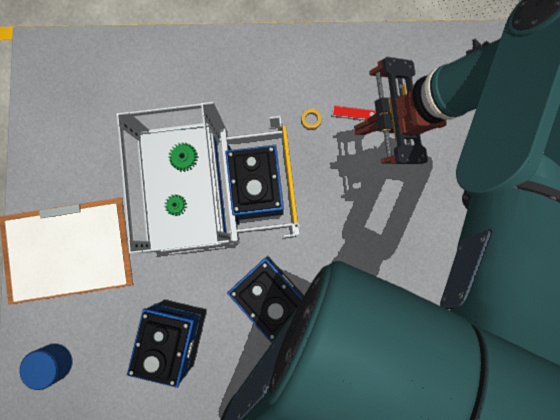

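```bash
python3 -c "
from bench import *
close_job(); print(get_state()['time'])"
```

```text
the job is handed in; nothing more can be done
the job is handed in; nothing more can be done
```

The crate stands against the back stop in its bay, the gate is shut across the opening, and the job is handed in. It took about 28 s of the 69 s allowed.

**Crate:** I pushed it low on the grey base band with both open fingertips, at about 13–19 N while sliding. It stopped moving while the force rose to 35 N, so it is at the stop. It stayed upright, and its yaw is 6.0–6.2° against the shelf's 6.1°. It sits about 15 mm left of the bay's centre line, clear of the guides.

**Gate:** I swung it shut with the closed fingers, and it stopped sharply at the 10 N limit I had set. Its line reads 6.3–6.4°, parallel to the shelf within measuring error. The arm then backed off clear of everything.

**Other parts:** The bearing and gauge measured where they were, within about 3 mm. The gears look unmoved in the last picture, but I did not measure them again.

**Disagreement:** My first estimate of the shelf origin was about 10 mm off along the bay. The gate's shut line confirmed this: measured from it, the crate is at about 80 mm, which is home.

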